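# Load a slotted mass onto a keyed dead-weight hanger

## Task

Load the loose slotted mass onto the dead-weight stand: hold it by its upright lug, slide it sideways onto the stem, under the stem's head and above the mass already there, then turn it with light downward pressure until it drops over the raised key of the lower mass, its slot pointing away from the lower one's slot. Leave it lying flat and fully home on the lower mass; do not press the sprung stand hard down (9 mm of sinking is too much), keep pushes on it below 25 N and do not disturb the gearheads and the grease tin.

Things in the scene. Friction and masses are not known exactly. Their poses are not given: they have to be found in the camera images.
- mass_axis (a point): Loose slotted mass: bare aluminium disc, 84 mm across, 14 mm thick, about 0.2 kg, with an upright lug. Point on the disc's axis, half-way up the disc (7 mm above its underside). x: out along the slot to its mouth; z up. The slot is 12 mm wide, right through, its round end (radius 6) about the axis. Riding on the key this point is 11 mm above hanger_seat; home, 7 mm.
- mass_lug (a point): Grip point of the slotted mass: middle of its upright lug, 31 mm from the disc's axis opposite the slot (-x), 38 mm above the disc's underside (24 mm above its top face). The lug is a plate 10 mm thick (along y: grip across this), 19 mm long (along x), its top 56 mm above the underside. Axes as for mass_axis.
- mass_groove (a point): Groove in the underside of the slotted mass that takes the key: point level with the underside, 24 mm from the axis along -y of mass_axis (same axes), so a quarter turn from the slot. The groove is 19 mm wide, 5 mm deep and runs from the bore to the rim; there is only this one.
- hanger_seat (a point): Stand: point on the stem's axis, level with the top face of the lower mass (steel slotted disc, 84 mm across, 12 mm thick, on a 92 mm pan), 78 mm above the bench unloaded; sinks with the plunger. z up; x turns with the base plate and points away from the robot within 0.4 rad. The stem is 9 mm thick; the raised key stands on the lower mass's top face.
- stem_head (a point): Top centre of the dark round head on the stem, 40 mm above hanger_seat, same axes. The head is 18 mm across, too wide for the slot; its underside is 30 mm above hanger_seat.
- hanger: Grey 120 mm square base plate of the stand, fixed; origin at its underside's centre. Dark key on the lower mass: 4 mm high, 16 mm wide, 12 to 32 mm from the stem's axis, along this frame's -y; lower slot along -x; both turned together by an unmeasured angle up to 0.55 rad either way (stiff slip joint, 0.6 N m). So the loaded mass's slot ends along +x turned by that angle.
- plunger (a joint): How far the stand's sprung plunger has sunk, in m: 0 unloaded, grows downwards, hard stop at 0.012. The spring starts to give at about 1.6 N of added load and then takes 1.2 N per mm.
- gearhead_2: Bystander: black 60 mm gearhead with a yellow shaft cap, 80x61x60 mm, origin at the centre of its underside, left of the stand and nearer the robot.
- gearhead_1: Bystander: black 60 mm gearhead with a yellow shaft cap, 80x61x60 mm, origin at the centre of its underside, left of and behind the stand.
- grease_tin: Bystander: flat round white tin, 67 mm across, 36 mm high, origin at the centre of its underside, to the right of and behind the stand.
Mind the look-alikes: they are no part of the job. There is more than one size of the hanger; the job needs the largest.

How it is judged (in metres and radians):
On the way:
1. the slotted mass is on the stem, under the head, not yet home (horizontal distance between mass_axis and hanger_seat below 0.006 m and z of mass_axis in the frame of hanger_seat between 0.0088 and 0.025 m), for 0.1 s.
At the end, for the whole second after the job is handed in: The slotted mass lies at rest on the lower mass, dropped over its key: mass_axis is 5.5 to 8.5 mm above hanger_seat (7 mm is home) and within 4 mm of the stem's axis, tilted less than 0.04 rad, let go. (Over the key its slot necessarily points opposite to the lower mass's slot.) (horizontal distance between mass_axis and hanger_seat below 0.004 m and z of mass_axis in the frame of hanger_seat between 0.0055 and 0.0085 m and angle between mass_axis's own z axis and vertical below 0.04 rad and linear speed of slotted_mass below 0.01 m/s); the robot touches nothing.
It fails at once if the sprung plunger is pressed down by 9 mm or more (value of joint plunger above 0.009 m).
It fails at once if the stand is pushed with more than 25 N (contact force between anything else and hanger above 25 N).
It fails at once if the gearhead 1 is moved by more than 10 mm (distance of gearhead_1 from where it was at the start of the episode above 0.01 m).
It fails at once if the gearhead 2 is moved by more than 10 mm (distance of gearhead_2 from where it was at the start of the episode above 0.01 m).
It fails at once if the grease tin is moved by more than 10 mm (distance of grease_tin from where it was at the start of the episode above 0.01 m).
It also fails if it takes over 61 s, if anything falls off the work surface, if the arm or the gripper's body presses on something with over 40 N, if the wrist force passes 120 N, or if a joint passes its speed limit or range.

## Robot

A 6-joint arm with a two-finger parallel gripper is mounted at the origin on the work surface; the furniture and walls round the work are solid. World frame = base frame: x ahead of the robot, y to its left, z up, the work surface at z = 0. Lengths are in mm, angles in rad, forces in N, time in s.
With the tool pointing down it reaches from about 350 to 775 mm from the base axis. Payload 7.3 kg.
Tool frame: the origin (TCP) lies midway between the tips of the shut fingers; the grasp point (between the pads) lies 19 mm behind it; z points along the fingers, y is the direction in which the jaws open and shut (so a half turn about z gives the same grasp; the last joint's range is limited). The gripper opens to 92 mm and grips with 3 to 60 N. Pads are 19 mm wide; open, the fingers measure 130 mm over their backs; the gripper's body (75 mm by 190 mm) begins 47 mm behind the grasp point.
Start: joints at [-1.412, 0.342, 1.524, -0, 1.275, -0.146], TCP at [157.576, -500.814, 226.741] pointing down, gripper open.
Joint ranges: [-2.53, 2.53], [-0.77, 2.02], [0.04, 2.7], [-1, 4.14], [0.28, 2.66], [-3.11, 3.11]. Speed limits (rad/s): [2.57, 2.57, 3.14, 3.14, 3.14, 3.14].

## Interface

Orientations are given as [roll, pitch, yaw] about the fixed x, y, z axes, in that order (R = Rz(yaw) Ry(pitch) Rx(roll)).
In Python, from plant import sensors, imaging, ticket gives the robot as it stands. The module is installed in compiled form; this text tells all that it offers.
- The arm moves only by the tool arm_command, never from a script. Its argument "increments" is one flat list of numbers, 5 for each row, row after row: the closure, from 0 (fully open) to 1 (shut), then the shift along the tool's x, y, z in mm, then the turn about the tool's z in degrees. In form: [hand, dx, dy, dz, spin, hand, dx, dy, dz, spin, ...]. A call has 1 to 20 rows; each row is the pose to reach, as a shift and turn from the pose commanded when the call began, along the tool's axes at that moment; what a row does not reach only later rows make up. A row lasts 1/8 s, in which the tool goes at most 62.5 mm and 10.7 degrees, less where a joint would pass 70% of its speed; a pose out of reach is approached as far as the arm can. A call with a gripper value outside its range is refused whole. The fingers move at their own pace and stop on an object; the grip force is fixed at half the most. Time passes only in rows, so rows that repeat a pose let the fingers close. It gives the time, the measured TCP pose, the force and the opening at its end, in the units of the state.
- sensors.get_obs(): the state, without advancing time (a new reading comes with each control period).
- imaging.capture(name): name is "scene" or "top"; returns the picture (400x640x3 uint8, blue, green, red); there is no depth.
- imaging.calibration(name): a dict with "fx", "fy", "cx", "cy" (pixels), "world_to_cam" (4x4, takes a point from world to camera coordinates). Camera axes: x right, y down, z forward; pixel columns grow to the right and rows downward; lengths in mm; the calibration is good to about 2 mm. A picture is of the moment at which its call begins. calibration takes no time and is no camera call.
- ticket.close_job(): hands the job in, once; it reports no verdict.
The state is a dict: "time": time; "joint_positions": joint angles; "dq": joint speeds; "tau": joint torques, N m; "tool_pos": TCP position; "tcp_rot": TCP orientation; "contact_force": force on the tool from outside, world axes, zero at the start; "moment": the same for the moment, N m; "grip_width": finger opening in mm.
Only numpy, scipy, OpenCV 4.12 (cv2) and the standard library are available. Lean on these libraries where they do the work, as an engineer would, in place of code of your own. Each camera call takes 0.05 s, during which the arm holds its last target. There are 200 camera calls.

## Working session

There is one attempt and no reset: what is moved stays moved. The work goes in short steps, Python scripts to look and compute and a tool call to move; the robot and the scene stay as the last step left them, time stands still between calls to the robot, and variables do not carry over. Pictures are saved under pics/ and viewed, about 8 in all and at most 12, crops included, and the job is handed in when it is done.

Besides the shell and the picture viewer there is one more tool, called after "Call:" by a JSON object that holds its "op" and its "data", one argument or row to a line. arm_command: Moves the arm, as the interface text tells. Its arguments: {"type":"object","properties":{"increments":{"type":"array","items":{"type":"number"}}},"required":["increments"]}

```bash
mkdir -p pics; cat > h.py <<'E'
import numpy as np, cv2
from plant import sensors, imaging, ticket
def cap(n,f=None):
    im=imaging.capture(n)
    if f: cv2.imwrite('pics/'+f,im)
    return im
def ray(n,u,v):
    c=imaging.calibration(n);T=np.array(c['world_to_cam']);R=T[:3,:3];t=T[:3,3]
    d=R.T@np.array([(u-c['cx'])/c['fx'],(v-c['cy'])/c['fy'],1]);return -R.T@t,d
def on(n,u,v,z):
    o,d=ray(n,u,v);return o+d*(z-o[2])/d[2]
def proj(n,p):
    c=imaging.calibration(n);T=np.array(c['world_to_cam']);q=T[:3,:3]@np.array(p,float)+T[:3,3]
    return np.array([c['fx']*q[0]/q[2]+c['cx'],c['fy']*q[1]/q[2]+c['cy']])
def two(a,b):
    o1,d1=ray('scene',*a);o2,d2=ray('top',*b)
    s=np.linalg.lstsq(np.c_[d1,-d2],o2-o1,rcond=None)[0]
    p,q=o1+d1*s[0],o2+d2*s[1];return (p+q)/2,np.linalg.norm(p-q)
E
python3 - <<'E'
from h import *
cap('scene','s0.png');cap('top','t0.png')
for n in('scene','top'):
    c=imaging.calibration(n);print(n,c['fx'],ray(n,320,200))
print(sensors.get_obs())
E
```

```text
scene 399.1520461519791 (array([ -9.26427042, 688.20613071, 966.86665235]), array([ 0.478602  , -0.49405495, -0.7260726 ]))
top 392.04207492650386 (array([ 436.19055159,   65.15472394, 1106.91802503]), array([ 0.15470805,  0.03822749, -0.9874368 ]))
{'time': 0.1, 'joint_positions': array([-1.41197902e+00,  3.42663401e-01,  1.52491295e+00, -9.12045408e-06,
        1.27538331e+00, -1.46017430e-01]), 'dq': array([ 0.00039617, -0.0025135 , -0.00368234,  0.00042373,  0.00235008,
       -0.00058902]), 'tau': array([ 1.56136739e-03, -4.32005060e+01, -2.44694495e+01,  7.19231553e-02,
        5.26040001e-02, -5.42942587e-05]), 'tool_pos': array([ 157.52430618, -500.43873309,  226.1120595 ]), 'tcp_rot': array([-3.14023892e+00, -1.90269535e-04,  3.04837270e-01]), 'contact_force': array([-0.36476627,  1.1576834 ,  0.31678703]), 'moment': array([-0.01589673, -0.04640044, -0.03162848]), 'grip_width': 91.90411381143142}
```

View pics/s0.png

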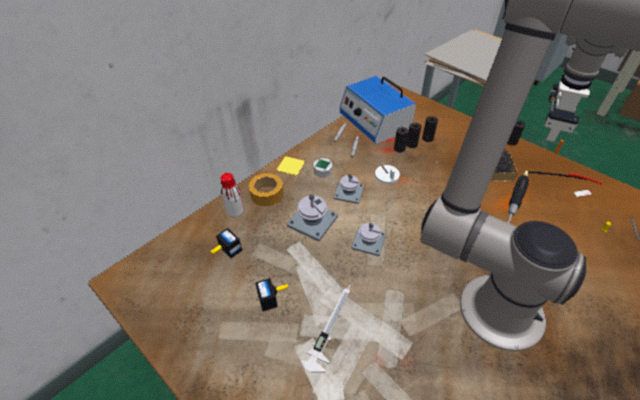

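View pics/t0.png

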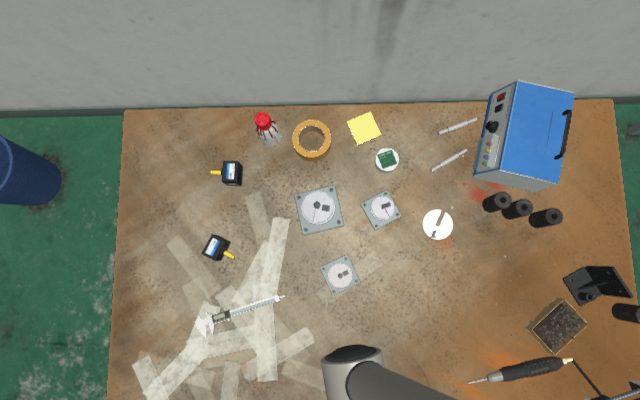

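The large stand is at top (319,208) and scene (312,213). The loose mass with its lug is at top (437,224) and scene (388,174). I'll zoom in on both.

```bash
python3 - <<'E'
from h import *
s=cv2.imread('pics/s0.png');t=cv2.imread('pics/t0.png')
f=lambda im,u,v,r:cv2.resize(im[v-r:v+r,u-r:u+r],(390,290*0+390),interpolation=cv2.INTER_CUBIC)
g=lambda im,u,v:cv2.resize(im[v-19:v+19,u-26:u+26],None,fx=7.6,fy=7.6,interpolation=cv2.INTER_CUBIC)
m=np.vstack([np.hstack([g(t,438,225),g(t,319,208)]),np.hstack([g(s,388,174),g(s,312,211)])])
print(m.shape);cv2.imwrite('pics/z.png',m)
for n,u,v,z in(('top',437,224,14),('top',319,208,118),('top',387,160,36),('top',319,211,0)):print(on(n,u,v,z))
E
```

```text
(578, 790, 3)
[ 534.32267943 -216.8292367    14.        ]
[570.5525572  106.22230602 118.        ]
[713.77742453 -81.93154584  36.        ]
[577.96262415 111.21727766   0.        ]
```

View pics/z.png

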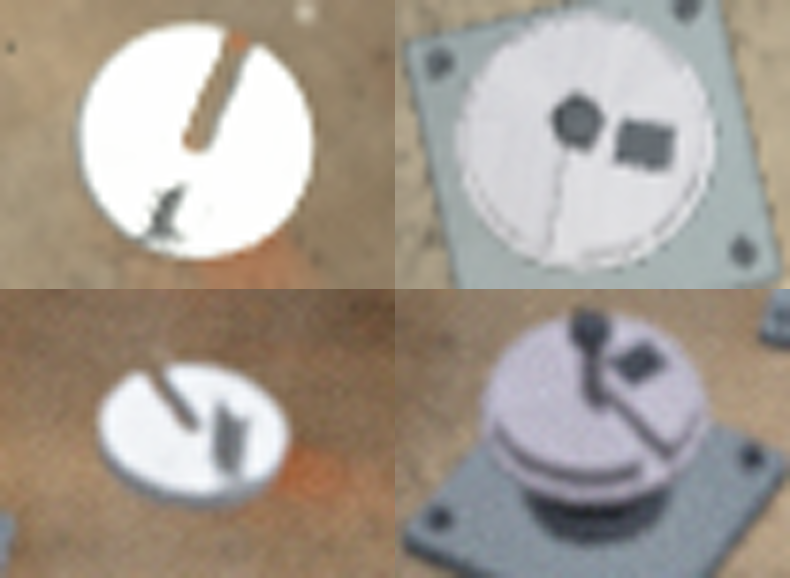

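The zoom shows the loose mass (top view) with its slot running up and slightly right, which is +x, and its lug opposite. On the stand, the head is at zoom (578,122), the key is to the right of it (-y), and the lower slot points down (-x). Next I'll measure them with masks.

```bash
python3 - <<'E'
from h import *
s=cv2.imread('pics/s0.png');t=cv2.imread('pics/t0.png')
def blob(mask,u,v):
    n,l,st,c=cv2.connectedComponentsWithStats(mask.astype(np.uint8))
    k=min(range(1,n),key=lambda i:np.hypot(*(c[i]-[u,v]))+(1e3 if st[i,4]<5 else 0));return (l==k).astype(np.uint8),st[k],c[k]
def win(im,u,v,r):
    w=np.zeros(im.shape[:2],bool);w[v-r:v+r,u-r:u+r]=1;return w
def world(n,mask,z):
    c=max(cv2.findContours(mask,0,1)[0],key=cv2.contourArea);h=cv2.convexHull(c)[:,0].astype(float)
    P=np.array([on(n,*p,z)[:2] for p in h])
    (cx,cy),r=cv2.minEnclosingCircle(P.astype(np.float32));return cx,cy,2*r,cv2.fitEllipse(P.astype(np.float32))
for n,im,u,v,thr in(('top',t,437,224,195),('scene',s,388,174,175)):
    g=im.min(2);m,st,c=blob((g>thr)&win(im,u,v,24),u,v);print('mass',n,st,world(n,m,14))
    # slot pixels: hull minus mask
    h=np.zeros_like(m);cc=max(cv2.findContours(m,0,1)[0],key=cv2.contourArea);cv2.fillPoly(h,[cv2.convexHull(cc)],1)
    n2,l,st2,c2=cv2.connectedComponentsWithStats((h&(1-m)),connectivity=8)
    for i in range(1,n2):
        if st2[i,4]>5:
            ys,xs=np.where(l==i);P=np.array([on(n,x,y,14)[:2] for x,y in zip(xs,ys)]);q=P-P.mean(0);w,V=np.linalg.eigh(q.T@q)
            d=V[:,1];print('  hole',st2[i],c2[i],P.mean(0),'dir',np.arctan2(d[1],d[0]), (q@d).min(),(q@d).max())
for n,im,u,v in(('top',t,319,208),('scene',s,312,211)):
    hsv=cv2.cvtColor(im,cv2.COLOR_BGR2HSV);b,g,r=[im[...,i].astype(int) for i in range(3)]
    m,st,c=blob((r>g-2)&(b>g+2)&(g>100)&win(im,u,v,24),u,v);print('stand',n,st,world(n,m,78))
    dk=(im.max(2)<125)&win(im,u,v,17)
    n2,l,st2,c2=cv2.connectedComponentsWithStats(dk.astype(np.uint8))
    for i in range(1,n2):
        if st2[i,4]>8: print('  dark',st2[i],c2[i],on(n,*c2[i],82)[:2],on(n,*c2[i],118)[:2])
    print(np.round(im[v-17:v+5,u-3:u+17].max(2)) if 0 else '')
E
```

```text
mass top [423 209  30  31 640] (534.4287719726562, -217.45523071289062, 84.76878356933594, ((534.5914916992188, -217.8938446044922), (82.93287658691406, 84.36917877197266), 91.90293884277344))
  hole [436 209   9  17  66] [440.06060606 217.59090909] [ 552.08689639 -226.22695207] dir 2.715435988807433 -22.38514226204538 23.754224564889196
  hole [430 230   6   8  26] [433.11538462 234.26923077] [ 506.00137647 -204.66517862] dir 2.7333200708769834 -13.07035861182428 10.359811706114591
mass scene [375 165  25  17 267] (535.1983642578125, -215.09791564941406, 86.80738067626953, ((535.27978515625, -214.60604858398438), (84.70951843261719, 85.3227767944336), 7.504097938537598))
  hole [381 165   7   9  23] [384.2173913  168.86956522] [ 554.61642894 -224.75630623] dir 2.6423741744155267 -21.366008691591606 22.984516553268087
  hole [390 170   5  12  37] [391.64864865 175.24324324] [ 515.50586165 -215.65756398] dir 2.283324045354157 -27.049674144669467 29.238108822879198
stand top [301 191  34  32 617] (579.0696411132812, 111.91571807861328, 88.4012222290039, ((579.5198974609375, 111.9991531
[... 216 characters left out ...]
.31034483 207.55172414] [576.35644104  91.03719419] [571.43314777  90.12807862]

stand scene [297 196  31  24 517] (574.2750244140625, 119.9898681640625, 100.34523010253906, ((574.4361572265625, 122.0792465209961), (90.3456802368164, 100.7827377319336), 52.553993225097656))
  dark [309 194   6  13  41] [311.31707317 199.51219512] [595.0291892  102.48800801] [570.44405596 126.31742045]
  dark [315 200   6   4  18] [317.5 201.5] [575.32858725  95.8087613 ] [551.54495519 119.90991286]
  dark [302 214  15   4  19] [309.52631579 215.89473684] [552.70404491 153.83376872] [529.84087191 175.5742253 ]
  dark [303 218  19   8 100] [311.91 221.56] [532.35324553 164.82534848] [510.31802641 186.11862257]
```

Measurements:

| Item | Result |
|---|---|
| Loose mass axis | (534.5, -217.3), diameter about 84 (matches) |
| Loose mass slot direction | about -0.45 rad |
| Lug | (506.6, -203.8) |
| Stem | (579.3, 112.3) |
| Key direction | about -1.71 rad, so the final slot direction is about -0.14 rad |

Next I'll move above the lug.

Call:
{"op": "arm_command", "data": {
  "increments": [0.3,422,-178,0,43,0.3,422,-178,0,43,0.3,422,-178,0,43,0.3,422,-178,0,43,0.3,422,-178,0,43,0.3,422,-178,0,43,0.3,422,-178,0,43,0.3,422,-178,0,43,0.3,422,-178,0,43,0.3,422,-178,0,43,0.3,422,-178,0,43,0.3,422,-178,60,43,0.3,422,-178,110,43,0.3,422,-178,110,43,0.3,422,-178,110,43,0.3,422,-178,110,43]
}}

```text
time: 2.1
tool_pos: [507.9, -205.4, 119.2]
tcp_rot: [3.141, -0.005, -0.446]
contact_force: [1.4, 0.6, -0.4]
grip_width: 64.1
```

```bash
python3 - <<'E'
from h import *
o=sensors.get_obs();print(o['tool_pos'],o['tcp_rot'],o['contact_force'],o['grip_width'])
s=cap('scene');t=cap('top')
p=o['tool_pos'];a=proj('scene',p);b=proj('top',p);print(a,b)
f=lambda im,c:cv2.resize(im[int(c[1])-25:int(c[1])+35,int(c[0])-32:int(c[0])+32],None,fx=6,fy=6,interpolation=cv2.INTER_CUBIC)
cv2.imwrite('pics/g1.png',np.hstack([f(s,a),f(t,b)]))
E
```

```text
[ 507.90017604 -205.38832029  119.1752274 ] [ 3.14116121 -0.00455844 -0.44612856] [ 1.42548435  0.57367814 -0.38712391] 64.12623539763241
[395.3614221 154.3754093] [443.67229797 230.66304463]
```

View pics/g1.png

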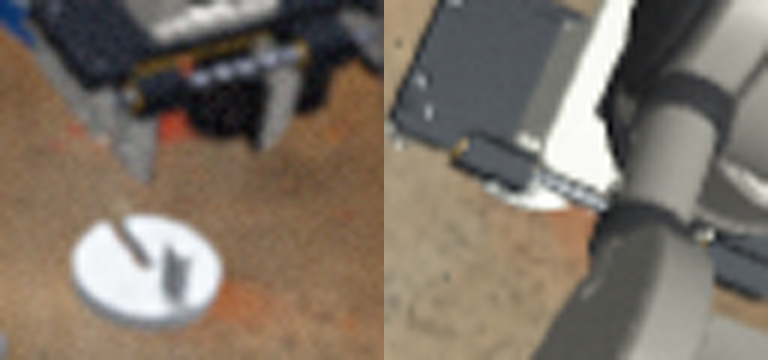

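The open fingers straddle the lug and the TCP is about 2 mm off. I'll descend, close and lift slightly.

Call:
{"op": "arm_command", "data": {
  "increments": [0.3,-2,-1,40,0,0.3,-2,-1,80,0,0.3,-2,-1,99,0,0.3,-2,-1,99,0,0.3,-2,-1,99,0,1,-2,-1,99,0,1,-2,-1,99,0,1,-2,-1,99,0,1,-2,-1,99,0,1,-2,-1,99,0,1,-2,-1,99,0,1,-2,-1,99,0,1,-2,-1,99,0]
}}

```text
time: 3.82
tool_pos: [505.3, -202.6, 17.7]
tcp_rot: [3.142, -0.0, -0.446]
contact_force: [0.3, -0.2, -0.5]
grip_width: 10.0
```

Lug is gripped at 10.0 mm. I'll lift and carry the mass to a pose short of the stem, well above it.

Call:
{"op": "arm_command", "data": {
  "increments": [1,0,0,-40,0,1,0,0,-90,0,1,0,0,-140,0,1,0,0,-140,0,1,-30,-50,-140,-3,1,-60,-100,-140,-6,1,-90,-150,-140,-9,1,-120,-200,-140,-12,1,-150,-250,-140,-15,1,-165,-275,-140,-17.5,1,-170,-284,-140,-17.5,1,-170,-284,-140,-17.5,1,-170,-284,-140,-17.5,1,-170,-284,-140,-17.5]
}}

```text
time: 5.58
tool_pos: [474.5, 125.9, 157.5]
tcp_rot: [3.141, 0.0, -0.142]
contact_force: [0.3, -0.0, -1.9]
grip_width: 9.6
```

```bash
python3 - <<'E'
from h import *
o=sensors.get_obs();print(o['tool_pos'],o['tcp_rot'],o['contact_force'],o['moment'],o['grip_width'])
s=cap('scene','s2.png');t=cap('top','t2.png')
f=lambda im,c:cv2.resize(im[c[1]-36:c[1]+36,c[0]-48:c[0]+48],None,fx=4,fy=4,interpolation=cv2.INTER_CUBIC)
p=o['tool_pos']+[45,0,-10];a=proj('scene',p).astype(int);b=proj('top',p).astype(int);print(a,b)
cv2.imwrite('pics/g2.png',np.hstack([f(s,a),f(t,b)]))
E
```

```text
[474.51647702 125.86228748 157.54171729] [ 3.14126366e+00  2.07742267e-04 -1.42127675e-01] [ 0.29204628 -0.00554401 -1.94184925] [0.02641924 0.12628408 0.0054824 ] 9.633140349199973
[324 201] [310 227]
```

View pics/g2.png

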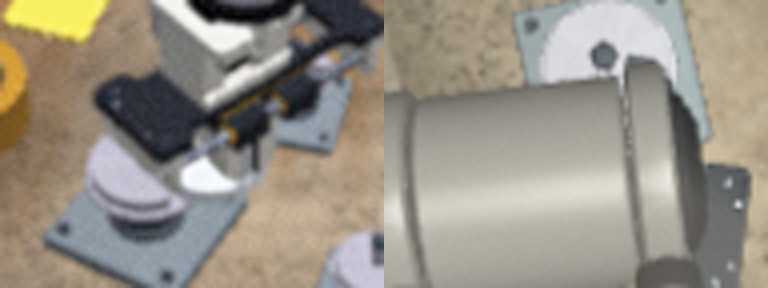

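Force z is -1.9 N, so the mass is held. It sits short of the stem, with the top view occluded by the arm. I'll cross-check the stem position and key angle in both earlier views.

```bash
python3 - <<'E'
from h import *
s=cv2.imread('pics/s0.png');t=cv2.imread('pics/t0.png');t2=cv2.imread('pics/t2.png')
def wc(im,u0,u1,v0,v1,bg=180,th=40):
    g=im[v0:v1,u0:u1].max(2).astype(float);w=np.clip(bg-g,0,None);w[w<th]=0
    ys,xs=np.mgrid[v0:v1,u0:u1];return np.array([(w*xs).sum()/w.sum(),(w*ys).sum()/w.sum()])
print(s[192:210,306:322].max(2));print(t[200:213,312:331].max(2))
hs=wc(s,307,315,193,200);ht=wc(t,312,321,200,209);ks=wc(s,314,323,198,205);kt=wc(t,321,330,203,213)
print(hs,ht,ks,kt);print(two(hs,ht),two(ks,kt))
for z in(112,114,116,118):print(z,on('scene',*hs,z),on('top',*ht,z))
print(on('top',*kt,82),on('scene',*ks,82))
E
```

```text
[[153 153 152 150 152 154 144 145 151 150 149 147 148 154 155 146]
 [152 151 152 155 148 144 147 146 148 150 151 150 151 151 151 148]
 [147 151 155 134 119 128 133 139 156 156 159 152 150 152 152 153]
 [150 156 157 119  92  97 100 119 153 168 169 160 163 151 156 154]
 [173 173 157 104  92  96  97 107 147 185 187 178 176 163 167 156]
 [199 201 174 102  78  86  84  94 152 200 208 197 197 187 176 168]
 [203 207 179 115  74  71  76 102 159 205 206 193 179 176 187 177]
 [200 203 191 153 100  70  83 133 177 186 178 153 129 137 175 198]
 [197 202 203 187 144  86  95 139 164 153 130  99  93 102 136 173]
 [199 203 206 192 154 104 108 133 130 110  91  89  88  80 109 147]
 [201 196 206 190 150 102 107 145 152 120  91  91  86  96 121 157]
 [198 196 199 193 154 105 109 155 184 156 115  91 110 137 170 192]
 [203 201 200 194 151  95 101 145 180 186 162 141 166 186 196 203]
 [202 201 202 190 152 103  91 123 151 178 187 189 202 207 206 205]
 [199 197 198 195 170 123  94 107 124 148 180 199 207 206 206 203]
 [199 197 199 197 189 157 130 138 145 129 147 183 208 208 203 208]
 [197 199 198 198 193 189 17
[... 1162 characters left out ...]
311.04481547 196.66564148] [316.38913043 204.56217391] [317.5227142  201.27659574] [325.20123106 207.5061553 ]
(array([581.57881198, 114.00265092, 112.42998415]), np.float64(3.112322743630557)) (array([577.75340812,  91.96508304,  78.03691083]), np.float64(1.7995061222353588))
112 [583.2560284  114.49834796 112.        ] [580.38391477 113.07905772 112.        ]
114 [581.8697998 115.8405638 114.       ] [580.09405498 112.98271947 114.        ]
116 [580.48357121 117.18277965 116.        ] [579.80419519 112.88638121 116.        ]
118 [579.09734261 118.52499549 118.        ] [579.51433541 112.79004295 118.        ]
[576.48269241  91.3236632   82.        ] [575.91914552  95.08429569  82.        ]
```

The stem estimate is (580.3, 113.4) and the key angle is about -0.15, with both views agreeing within about 2–3 mm. I'll align laterally, go down to about 9 mm above the seat and advance to just before the slot mouth.

Call:
{"op": "arm_command", "data": {
  "increments": [1,0,-2.5,20,0,1,0,-2.5,40,0,1,0,-2.5,53,0,1,0,-2.5,53,0,1,5,-2.5,53,0,1,10,-2.5,53,0,1,15,-2.5,53,0,1,20,-2.5,53,0,1,24,-2.5,53,0,1,24,-2.5,53,0,1,24,-2.5,53,0]
}}

```text
time: 7.05
tool_pos: [498.3, 126.0, 104.6]
tcp_rot: [3.141, 0.0, -0.14]
contact_force: [-0.4, -0.4, -3.0]
grip_width: 10.0
```

```bash
python3 - <<'E'
from h import *
o=sensors.get_obs();print(o['tool_pos'],o['tcp_rot'],o['contact_force'],o['moment'],o['grip_width'])
s=cap('scene','s3.png')
cv2.imwrite('pics/g3.png',cv2.resize(s[170:250,270:370],None,fx=7,fy=7,interpolation=cv2.INTER_CUBIC))
E
```

```text
[498.28990921 126.04293112 104.58485979] [ 3.14140965e+00  3.49493100e-04 -1.40208478e-01] [-0.40102294 -0.37043797 -2.96083911] [-0.01363721  0.05675075 -0.01821003] 10.004471791822864
```

View pics/g3.png

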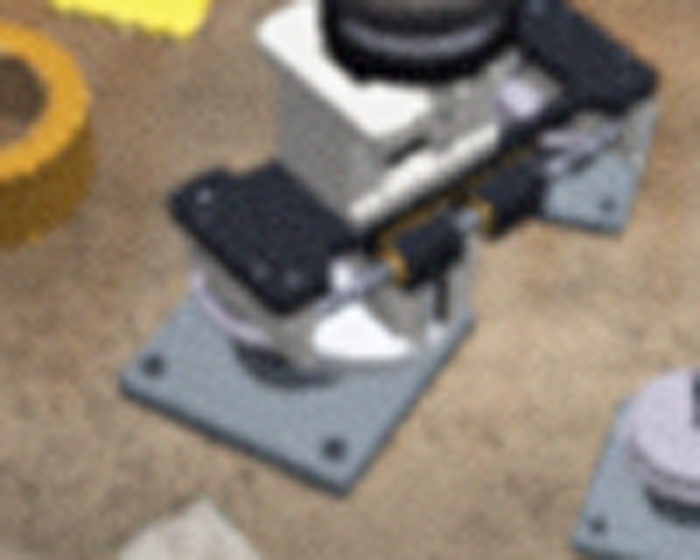

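No contact so far. The measured y is about 1 mm off what I expected, so I'll average some readings.

```bash
python3 - <<'E'
from h import *
A=[]
for i in range(8):
    imaging.capture('top');o=sensors.get_obs();A.append(np.r_[o['tool_pos'],o['tcp_rot'][2],o['contact_force']])
A=np.array(A);print(A.mean(0).round(3),A.std(0).round(3))
E
```

```text
[ 4.98391e+02  1.26071e+02  1.04703e+02 -1.40000e-01  9.60000e-02
 -4.90000e-02 -2.47400e+00] [0.059 0.013 0.027 0.    0.178 0.341 0.398]
```

Call:
{"op": "arm_command", "data": {
  "increments": [1,0,1,0,0,1,2,1,0,0,1,4,1,0,0,1,6,1,0,0,1,8,1,0,0,1,9,1,0,0,1,9,1,0,0]
}}

```text
time: 8.38
tool_pos: [507.3, 123.8, 104.7]
tcp_rot: [3.141, 0.0, -0.14]
contact_force: [-0.6, 0.4, -2.4]
grip_width: 10.0
```

Call:
{"op": "arm_command", "data": {
  "increments": [1,2,0,0,0,1,4,0,0,0,1,6,0,0,0,1,8,0,0,0,1,8,0,0,0]
}}

```text
time: 9.0
tool_pos: [515.3, 122.6, 104.7]
tcp_rot: [3.142, -0.0, -0.14]
contact_force: [-0.6, 0.6, -1.9]
grip_width: 9.7
```

The stem is inside the slot mouth and there is no force. I'll keep going.

Call:
{"op": "arm_command", "data": {
  "increments": [1,4,0,0,0,1,8,0,0,0,1,12,0,0,0,1,16,0,0,0,1,20,0,0,0,1,24,0,0,0,1,28,0,0,0,1,30,0,0,0,1,30,0,0,0]
}}

```text
time: 10.12
tool_pos: [545.0, 118.4, 104.6]
tcp_rot: [3.141, -0.0, -0.14]
contact_force: [-0.5, -0.2, -1.6]
grip_width: 9.9
```

Call:
{"op": "arm_command", "data": {
  "increments": [1,1,0,0,0,1,2,0,0,0,1,3,0,0,0,1,3,0,0,0]
}}

```text
time: 10.62
tool_pos: [547.9, 118.0, 104.7]
tcp_rot: [3.142, -0.0, -0.14]
contact_force: [-0.4, -0.2, -1.6]
grip_width: 9.8
```

Call:
{"op": "arm_command", "data": {
  "increments": [1,1,0,0,0,1,2,0,0,0,1,2,0,0,0]
}}

```text
time: 11.0
tool_pos: [549.8, 117.8, 104.7]
tcp_rot: [3.141, 0.0, -0.14]
contact_force: [-0.3, -1.1, -1.8]
grip_width: 9.6
```

Call:
{"op": "arm_command", "data": {
  "increments": [1,0.7,0,0,0,1,1.5,0,0,0,1,1.5,0,0,0]
}}

```text
time: 11.38
tool_pos: [550.0, 117.7, 104.3]
tcp_rot: [3.141, 0.003, -0.14]
contact_force: [-6.0, 1.2, -0.2]
grip_width: 9.9
```

The slot end touched the stem at about -6 N. I'll back off by the 1.5 mm bore clearance and start lowering.

Call:
{"op": "arm_command", "data": {
  "increments": [1,-1.5,0,0,0,1,-2.9,0,0,0,1,-2.9,0,0,0,1,-2.9,0,2,0,1,-2.9,0,3,0,1,-2.9,0,4,0,1,-2.9,0,4,0,1,-2.9,0,4,0]
}}

```text
time: 12.38
tool_pos: [548.5, 118.0, 100.7]
tcp_rot: [3.142, -0.0, -0.14]
contact_force: [-0.1, 0.7, -2.3]
grip_width: 10.1
```

Call:
{"op": "arm_command", "data": {
  "increments": [1,0,0,0.5,0,1,0,0,1,0,1,0,0,1.5,0,1,0,0,1.5,0]
}}

```text
time: 12.88
tool_pos: [548.4, 118.0, 99.2]
tcp_rot: [3.141, 0.0, -0.14]
contact_force: [0.6, -0.7, -2.2]
grip_width: 9.8
```

Call:
{"op": "arm_command", "data": {
  "increments": [1,0,0,0.5,0,1,0,0,1,0,1,0,0,1,0,1,0,0,1,0]
}}

```text
time: 13.38
tool_pos: [548.4, 118.0, 98.2]
tcp_rot: [3.142, -0.0, -0.14]
contact_force: [-0.8, -1.1, -3.2]
grip_width: 10.0
```

Call:
{"op": "arm_command", "data": {
  "increments": [1,0,0,0.5,0,1,0,0,1,0,1,0,0,1,0,1,0,0,1,0]
}}

```text
time: 13.88
tool_pos: [548.5, 118.0, 97.2]
tcp_rot: [3.142, -0.0, -0.14]
contact_force: [-0.9, 1.1, -2.5]
grip_width: 9.6
```

Call:
{"op": "arm_command", "data": {
  "increments": [1,0,0,0.5,0,1,0,0,1,0,1,0,0,1,0,1,0,0,1,0]
}}

```text
time: 14.38
tool_pos: [548.4, 118.0, 96.2]
tcp_rot: [3.142, -0.0, -0.14]
contact_force: [0.6, 0.2, -2.5]
grip_width: 10.0
```

Call:
{"op": "arm_command", "data": {
  "increments": [1,0,0,0.5,0,1,0,0,1,0,1,0,0,1,0,1,0,0,1,0]
}}

```text
time: 14.88
tool_pos: [548.5, 118.0, 95.3]
tcp_rot: [3.142, -0.0, -0.14]
contact_force: [-0.9, -0.2, -0.7]
grip_width: 10.0
```

Contact came at TCP z of about 95.4, against 95.7 predicted for home and 99.7 if riding on the key. I'll press slightly, with a small wiggle, to confirm it is seated.

Call:
{"op": "arm_command", "data": {
  "increments": [1,0,0,0.5,0,1,0,0,1,0,1,0,0,1,2,1,0,0,1,2]
}}

```text
time: 15.38
tool_pos: [548.8, 118.1, 94.4]
tcp_rot: [-3.141, -0.001, -0.176]
contact_force: [0.6, 0.3, 0.9]
grip_width: 9.6
```

Call:
{"op": "arm_command", "data": {
  "increments": [1,0,0,0,-2,1,0,0,0,-4,1,0,0,0,-4,1,0,0,0,-2,1,0,0,0,-2]
}}

```text
time: 16.0
tool_pos: [548.6, 118.2, 94.2]
tcp_rot: [-3.141, -0.0, -0.141]
contact_force: [-0.4, 0.3, 1.5]
grip_width: 9.8
```

The load rises as the spring predicts and the mass stays home. I'll release and retreat.

Call:
{"op": "arm_command", "data": {
  "increments": [0.9,0,0,-0.5,0,0.7,0,0,-0.5,0,0.5,0,0,-0.5,0,0.4,0,0,-0.5,0,0.4,0,0,-0.5,0,0.4,0,0,-0.5,0,0.4,0,0,-20,0,0.4,0,0,-60,0,0.4,0,0,-110,0,0.4,-60,60,-130,0,0.4,-110,110,-130,0,0.4,-150,160,-130,0,0.4,-150,210,-130,0,0.4,-150,260,-130,0,0.4,-150,300,-130,0,0.4,-150,300,-130,0,0.4,-150,300,-130,0]
}}

```text
time: 18.12
tool_pos: [357.9, -157.7, 224.1]
tcp_rot: [-3.141, 0.0, -0.141]
contact_force: [-0.5, 0.3, -0.7]
grip_width: 54.9
```

```bash
python3 - <<'E'
from h import *
s=cap('scene','s4.png');t=cap('top','t4.png')
g=lambda im,u,v:cv2.resize(im[v-30:v+30,u-30:u+30],(395,395),interpolation=cv2.INTER_CUBIC)
cv2.imwrite('pics/g4.png',np.hstack([g(s,312,211),g(t,319,208)]))
o=sensors.get_obs();print(o['tool_pos'],o['contact_force'],o['grip_width'])
# disc rim centre, top face at ~z=92 minus ~0.3 sink
m=((t.min(2)>200)).astype(np.uint8);m[:185]=0;m[235:]=0;m[:,:295]=0;m[:,345:]=0
n,l,st,c=cv2.connectedComponentsWithStats(m);k=1+st[1:,4].argmax();cc=max(cv2.findContours((l==k).astype(np.uint8),0,1)[0],key=cv2.contourArea)
P=np.array([on('top',*p,91.7)[:2] for p in cv2.convexHull(cc)[:,0].astype(float)],np.float32);print(st[k],cv2.minEnclosingCircle(P),cv2.fitEllipse(P))
E
```

```text
[ 358.07758935 -157.07299699  224.16863538] [-0.4881262   0.15174878 -0.08059701] 55.1962762122481
[301 190  34  34 822] ((577.7774658203125, 111.99464416503906), 45.26553726196289) ((577.8331298828125, 111.46318054199219), (86.69487762451172, 89.9661636352539), 118.06272888183594)
```

View pics/g4.png

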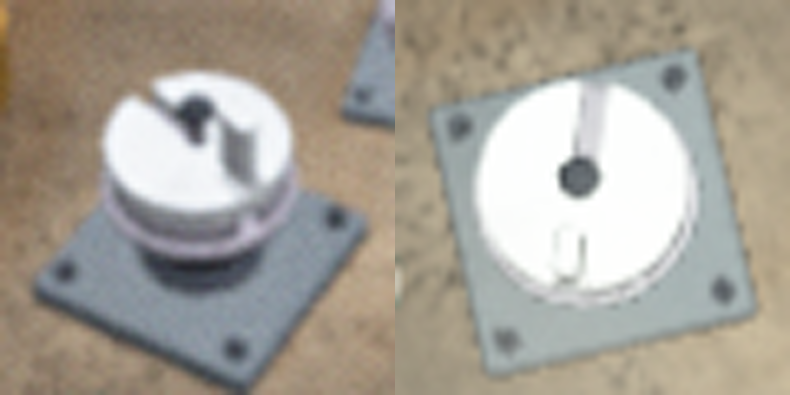

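The picture shows the mass lying flat, concentric under the head, with its slot away from the lower slot and no visible gap. The gripper is clear.

```bash
python3 -c "
from plant import ticket;print(ticket.close_job())"
```

```text
the job is handed in; nothing more can be done
None
```

The slotted mass is on the largest stand, and I handed the job in at about 18 s with the gripper clear of everything. The hand-in gave no verdict.

**What I did:**
- I gripped the lug and slid the mass onto the stem, about 9 mm above the lower mass.
- The slot end touched the stem at about 6 N. I backed it off 1.5 mm to centre it, then lowered it.
- I had already set its angle from the measured key direction (about -0.15 rad), so it dropped over the key without riding on it. The turning was only a ±2° wiggle under light load, not a search for the key.

**Last checks:**
- **Height:** it made contact at TCP z of about 95.4 mm. I predicted 95.7 mm for fully home and 99.7 mm for riding on the key.
- **Load:** the wrist force read at most about 1.5 N upward while I pressed. I lowered it about 1 mm past first contact, well short of the 9 mm limit.
- **Picture after release:** the mass lies flat under the head, its slot opposite the lower mass's slot, with no visible gap.
- **Bystanders:** the arm stayed well away from the gearheads and the grease tin, but I did not measure them again afterwards.

**What disagreed:**
- The two cameras differed by about 3 mm on the stem position.
- The loaded disc's centre measured about 1.5 mm from the lower disc's. That is within camera accuracy and inside the 4 mm limit.

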